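Unclamp the glued neck blank

ROBOT

A 7-joint arm with a two-finger parallel gripper is mounted at the origin on the work surface. World frame = base frame: x ahead of the robot, y to its left, z up, the work surface at z = 0. Lengths are in m, angles in degrees, forces in N, time in s.
With the tool pointing down it reaches from about 0.425 to 0.875 m from the base axis. Payload 4.7 kg.
Tool frame: the origin (TCP) lies at the very end of the fingers, on their centre line; the grasp point (between the pads) lies 19 mm behind it; y points along the fingers, z is the direction in which the jaws open and shut, and the axes are right-handed (so a half turn about y gives the same grasp; the last joint's range is limited). The gripper opens to 87 mm and grips with 3 to 60 N. Pads are 19 mm wide; open, the fingers measure 117 mm over their backs; the gripper's body (75 mm by 190 mm) begins 51 mm behind the grasp point.
Start: joints at [77.871, 18.392, -4.016, 83.108, 1.295, 78.541, -3.26], TCP at [0.146, -0.634, 0.223] pointing down, gripper open.
Joint ranges: [-163.93, 163.93], [-17.29, 119.83], [-79.2, 71.16], [3.27, 140.29], [-89.18, 269.18], [5.43, 117.66], [-154.24, 154.24]. Speed limits (degrees/s): [147.25, 147.25, 180, 180, 180, 180, 180].

INTERFACE

Orientations are given as [roll, pitch, yaw] about the fixed x, y, z axes, in that order (R = Rz(yaw) Ry(pitch) Rx(roll)).
In Python, from cell import env gives the robot as it stands.
- The arm moves only by the shell command python3 -m pendant 'ROWS' [FORCE]. ROWS is JSON, one flat list of numbers, 7 for each row, row after row: the shift along the world's x, y, z in units of 40 mm (1.0 is 40 mm), then the turn, a rotation vector about the world's x, y, z in units of 10 degrees (1.0 is 10 degrees), then the finger opening in mm, from 0 to 87. In form: [x, y, z, wx, wy, wz, jaw, x, y, z, wx, wy, wz, jaw, ...]. A call has 1 to 10 rows; each row shifts and turns the commanded pose from where the row before left it; what a row does not reach is not made up. A row lasts 1/8 s, in which the tool goes at most 62.5 mm and 10.7 degrees, less where a joint would pass 70% of its speed; a pose out of reach is approached as far as the arm can. A call is refused whole if a number of a shift passes 1 or a number of a turn 1, either way. A call with a gripper value outside its range is refused whole. The fingers move at their own pace and stop on an object; FORCE is the grip in N (left out, the last holds). Time passes only in rows, so rows that do not move let the fingers close. It gives the time, the measured TCP pose, the force and the opening at its end, in the units of the state.
- env.get_obs(): the state, without advancing time (a new reading comes with each control period).
- env.read_camera(name): name is "side" or "top"; returns a dict with "image" (400x640x3 uint8, red, green, blue), "fx", "fy", "cx", "cy" (pixels), "cam_to_world" (4x4, takes a point from camera to world coordinates). Camera axes: x right, y up, looking along -z (the intrinsics and any distortion apply to the point x, -y, -z); pixel columns grow to the right and rows downward; lengths in m; the calibration is good to about 2 mm. A picture is of the moment at which its call begins. There is no depth.
- env.sign_off(): hands the job in, once; it reports no verdict.
The state is a dict: "time_s": time; "qpos": joint angles; "joint_velocities": joint speeds; "effort": joint torques, N m; "tool_pos": TCP position; "tool_rot": TCP orientation; "force": force on the tool from outside, world axes, zero at the start; "wrist_torque": the same for the moment, N m; "grip_width": finger opening in m.
Only numpy, scipy, OpenCV 4.12 (cv2) and the standard library are available. Lean on these libraries where they do the work, as an engineer would, in place of code of your own. Each camera call takes 0.05 s, during which the arm holds its last target.

TASK

The neck blank in the wooden clamping jig has dried. Pull the spacer that is wedged in the jig's narrow gap up and out by its exposed top edge and set it down, without dropping it, inside the shallow wooden tray; then slide the jaw by its peg all the way back to the end block so that the blank is free. Leave the blank where it lies and do not disturb anything else on the bench.

Things in the scene. Friction and masses are not known exactly. Their poses are not given: they have to be found in the camera images.
- jig: Clamping jig fixed to the bench: base 200 (x) x 260 (y) x 20 mm thick, origin at its underside's centre. On it along its y, in mm: aluminium end block -125 to -85 with a 4 mm cork pad, narrow gap with the spacer -81 to -57, plywood sliding jaw -57 to 33, blank 33 to 88, aluminium fence 88 to 125. End block, jaw and fence tops are 65 mm above the bench; jaw and block 170 to 180 mm long in x.
- gap (a point): Middle of the narrow gap at the level of the jig's tops (65 mm above the bench); the gap runs along the jig's x, is 24 mm wide (y) and 45 mm deep. The springy cork pad on the end block squeezes the spacer against the jaw with about 6 N, so drawing it out straight up takes up to about 15 N.
- spacer: Pale hardwood spacer: flat block 100 (x) x 24 (y, thickness) x 78 mm tall, 110 g, lowest 8 mm only 19 mm thick. Origin at its underside's centre. It stands in the gap on the jig's base (20 mm above the bench), long side along the jig's x, up to 25 mm off the gap's middle; its top 33 mm stand out above jaw and end block.
- spacer_a (a point): Middle of the spacer's +x end face, 39 mm above its underside.
- spacer_b (a point): Middle of the spacer's -x end face, 39 mm above its underside.
- jaw (a joint): Sliding jaw, m: 0 = pressed on the blank (start), grows towards the end block (jig -y), 0.021 = fully back at its stop, where it meets the end block's pad. Slides with about 3 N of friction and stays where it is left. The spacer blocks it while it is in the gap.
- jaw_post (a point): Foot of the upright round peg on the jaw: on its axis, at the jaw's top face, 65 mm above the bench. Peg 20 mm thick, 50 mm tall, 75 mm (jig +y) from the gap's middle at the start. Moves with the jaw; axes as the jig's. On its blank side the jaw's flat top goes on for 17 mm, then comes the blank, 10 mm lower.
- blank: Laminated dark neck blank, a loose bar 240 (along jig x) x 55 x 35 mm tall, 0.32 kg, lying on the jig's base between jaw and fence. Origin at the centre of its underside. To be left where it lies (less than 20 mm).
- tray: Shallow open wooden tray fixed to the bench, 190 (own x) x 140 (y) x 28 mm tall, walls and floor about 6 mm. Origin at the centre of its underside. It stands to the left or to the right of the jig, the plane on the other side.
- cork_block: Cork sanding block 55 x 45 x 28 mm lying loose on the blank's far end; origin at its underside's centre. Bystander.
- plane: Hand plane 220 x 62 mm, 100 mm tall; origin at its sole's centre. Bystander.
- mallet: Wooden mallet lying at the back, 260 mm long, head 115 mm wide; origin on the bench near the head. Bystander.
- chisel: Chisel 240 mm long lying at the right side; origin under its ferrule. Bystander.
- brush: Flat brush lying at the left side, its length roughly along x. Bystander.
- glue: White glue bottle 56 mm wide, 150 mm tall, at the back; origin at its underside. Bystander.
- jar: Steel cup 80 mm wide, 100 mm tall, at the back; origin at its underside. Bystander.
Not all that is in view belongs to the job. What is shaped like the spacer but blue or orange is not meant. Leave any grey look-alike of the tray alone.

How it is judged (in metres and radians):
On the way, in this order (a step that is already met when the one before it is completed fails the run):
1. the spacer is drawn out of the gap: its underside is above the tops of jaw and end block (height (world z) of spacer above 0.072 m), for 0.1 s.
2. the spacer is set down inside the tray, released and still (x of spacer_a in the frame of tray between -0.088 and 0.088 m and y of spacer_a in the frame of tray between -0.063 and 0.063 m and z of each of spacer_a, spacer_b in the frame of tray below 0.055 m and x of spacer_b in the frame of tray between -0.088 and 0.088 m and y of spacer_b in the frame of tray between -0.063 and 0.063 m and linear speed of spacer below 0.02 m/s and contact force between the fingers and spacer below 0.1 N), for 0.2 s.
3. the jaw is slid fully back (within 3 mm of its stop) (value of joint jaw above 0.018 m), for 0.2 s.
At the end, for the whole second after the job is handed in: The spacer rests still and released inside the tray, standing or lying (middles of both end faces between its walls, under 55 mm above its underside); the jaw is at rest within 3 mm of its fully-back stop (joint over 0.018); the blank is within 20 mm of where it lay (all of step 2 and value of joint jaw above 0.018 m and velocity of joint jaw below 0.005 m/s and distance of blank from where it was at the start of the episode below 0.02 m); the robot touches nothing.
It fails at once if the spacer is dropped or thrown: faster than 0.9 m/s with no finger on it (linear speed of spacer above 0.9 m/s and contact force between the fingers and spacer below 0.1 N).
It fails at once if the blank is moved by more than 20 mm (distance of blank from where it was at the start of the episode above 0.02 m).
It fails at once if a bystander is moved by more than 30 mm (distance of any of cork_block, plane, mallet, chisel, brush, glue, jar from where it was at the start of the episode above 0.03 m).
It also fails if it takes over 58 s, if anything falls off the work surface, if the arm or the gripper's body presses on something with over 40 N, if the wrist force passes 120 N, or if a joint passes its speed limit or range.

## Working session

There is one attempt and no reset: what is moved stays moved. The work goes in short steps, Python scripts to look and compute and a shell command to move; the robot and the scene stay as the last step left them, time stands still between calls to the robot, and variables do not carry over. Pictures are saved under pics/ and viewed, and the job is handed in when it is done.

```bash
mkdir -p pics; ls
python3 - <<'E'
from cell import env
import cv2,numpy as np
np.set_printoptions(precision=4,suppress=True)
for n in("top","side"):
    c=env.read_camera(n); print(n,c.keys(),c["image"].shape,c["fx"],c["fy"],c["cx"],c["cy"]);print(np.array(c["cam_to_world"]))
    cv2.imwrite(f"pics/{n}0.png",c["image"][:,:,::-1])
o=env.get_obs();print(o)
E
```

```text
pics
top dict_keys(['image', 'fx', 'fy', 'cx', 'cy', 'cam_to_world']) (400, 640, 3) 431.05927756134776 431.05927756134776 324.2683466376932 206.19467861967485
[[-0.0005  0.9953 -0.0967  0.4002]
 [-0.9999 -0.0018 -0.013  -0.0084]
 [-0.0132  0.0967  0.9952  1.398 ]
 [ 0.      0.      0.      1.    ]]
side dict_keys(['image', 'fx', 'fy', 'cx', 'cy', 'cam_to_world']) (400, 640, 3) 417.63788145708014 417.63788145708014 327.93986016875 206.83232333020106
[[-0.6801  0.4359 -0.5895 -0.4442]
 [-0.7331 -0.4042  0.5469  0.8855]
 [ 0.0001  0.8041  0.5945  1.0352]
 [ 0.      0.      0.      1.    ]]
{'time_s': 0.1, 'qpos': array([77.8701, 18.434 , -4.0144, 83.1674,  1.294 , 78.5412, -3.2619]), 'joint_velocities': array([ 0.0036, -0.0354, -0.0256, -0.1115,  0.0442,  0.0817, -0.0091]), 'effort': array([ -0.0004, -49.257 ,  -0.4059, -31.3395,  -0.0641,   0.0395,
         0.    ]), 'tool_pos': array([ 0.1454, -0.633 ,  0.2216]), 'tool_rot': array([ -90.0974,   -0.0049, -167.0637]), 'force': array([-0.7899,  0.1424,  0.2376]), 'wrist_torque': array([0.007 , 0.009 , 0.0088]), 'grip_width': 0.08678234783371908}
```

View pics/top0.png

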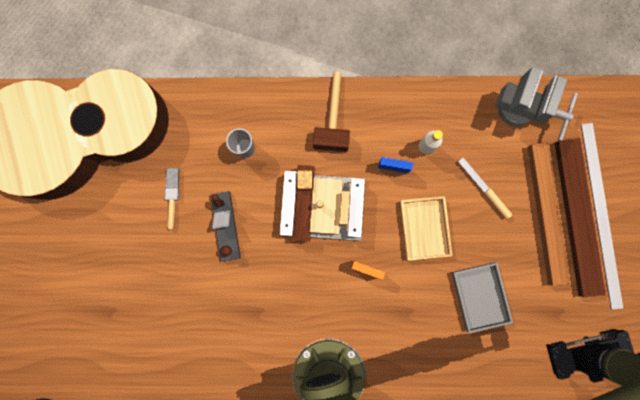

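View pics/side0.png

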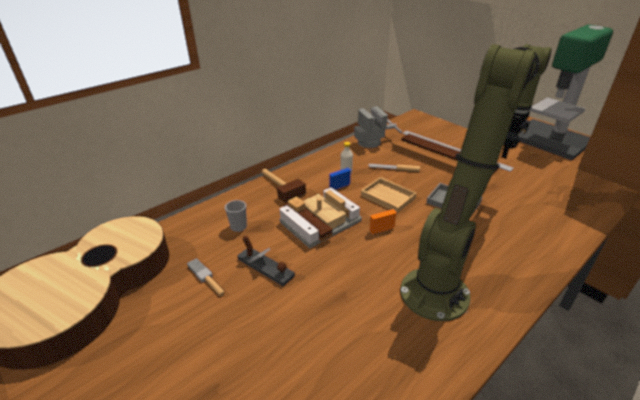

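```bash
python3 - <<'E'
import cv2
a=cv2.imread("pics/top0.png")[155:275,265:465]; cv2.imwrite("pics/topz.png",cv2.resize(a,None,fx=4,fy=4,interpolation=cv2.INTER_CUBIC))
a=cv2.imread("pics/side0.png")[160:260,270:430]; cv2.imwrite("pics/sidez.png",cv2.resize(a,None,fx=5,fy=5,interpolation=cv2.INTER_CUBIC))
E
cat > h.py <<'E'
from cell import env
import cv2,numpy as np
np.set_printoptions(precision=4,suppress=True)
def ray(c,u,v):
    M=np.array(c["cam_to_world"]); d=np.array([(u-c["cx"])/c["fx"],-(v-c["cy"])/c["fy"],-1.])
    return M[:3,3],M[:3,:3]@d
def onz(c,u,v,z):
    o,d=ray(c,u,v); return o+d*(z-o[2])/d[2]
def proj(c,p):
    M=np.array(c["cam_to_world"]); q=M[:3,:3].T@(np.array(p)-M[:3,3]); return c["cx"]+c["fx"]*q[0]/-q[2], c["cy"]-c["fy"]*q[1]/-q[2]
E
```

```text
(no output)
```

View pics/topz.png

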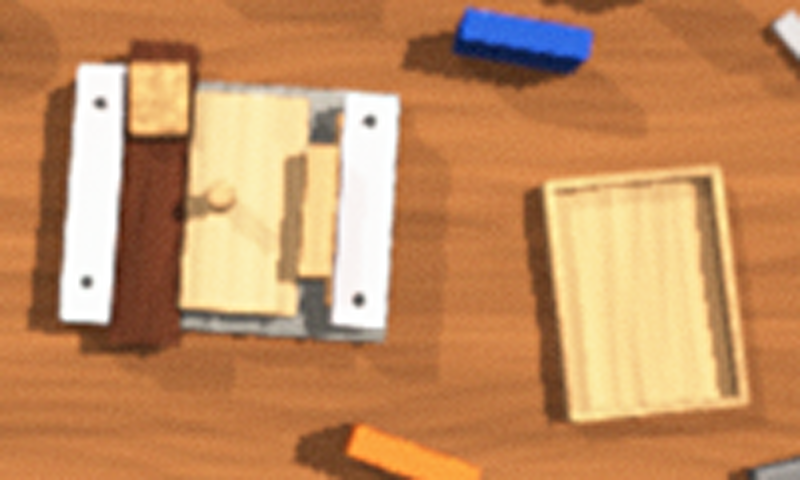

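View pics/sidez.png

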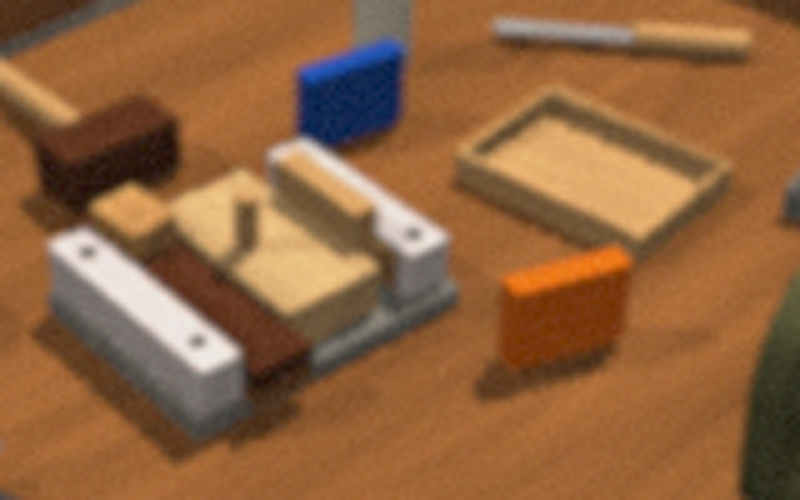

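The top view (4x zoom) shows the end block at zoomed corners (343,93)-(386,328), the spacer top at (308,145)-(330,278) and the wooden tray at (543,185)-(749,403). The blue and orange look-alikes stand clear of them.

Run:
```python
from h import *
c=env.read_camera("top"); s=env.read_camera("side")
def Z(X,Y,z): return onz(c,265+(X+.5)/4-.5,155+(Y+.5)/4-.5,z)
def S(p):
    u,v=proj(s,p); return ((u-270)*5,(v-160)*5)
def yaw(d): return np.degrees(np.arctan2(-d[0],d[1])) 
# colour refinement: spacer/tray masks are ambiguous; use picked corners
for name,pts,z in [("end",[(343,93),(400,97),(386,328),(332,325)],.065),("fence",[(78,63),(126,66),(110,323),(60,320)],.065),
  ("spacer",[(308,145),(339,147),(331,278),(301,276)],.098),("tray",[(543,185),(718,167),(749,403),(570,421)],.028),("jaw",[(197,90),(310,97),(296,315),(181,307)],.065),("orange",[(358,425),(480,470),(475,480),(348,443)],.078)]:
    P=np.array([Z(*p,z) for p in pts]); d=(P[0]+P[1]-P[2]-P[3])/2
    e=(P[0]+P[3]-P[1]-P[2])/2
    print(name,P.mean(0),"len",np.linalg.norm(d),"wid",np.linalg.norm(e),"yaw of long axis from +x",np.degrees(np.arctan2(d[1],d[0])))
    print([tuple(np.round(S(p)).astype(int)) for p in P])
print("peg top",Z(222,194,.115), "peg foot?",)
print(S(Z(222,194,.115)))
# verify pixel projected yz
print(env.get_obs()["tool_pos"])
```

```text
end [ 0.5267 -0.0892  0.065 ] len 0.1807438234644623 wid 0.04310322458120023 yaw of long axis from +x -3.5090377319246415
[(np.int64(265), np.int64(149)), (np.int64(307), np.int64(130)), (np.int64(452), np.int64(230)), (np.int64(413), np.int64(250))]
fence [0.5411 0.122  0.065 ] len 0.20143879317434638 wid 0.03827225146524396 yaw of long axis from +x -3.333355081411446
[(np.int64(47), np.int64(238)), (np.int64(87), np.int64(220)), (np.int64(247), np.int64(345)), (np.int64(204), np.int64(367))]
spacer [ 0.5227 -0.0528  0.098 ] len 0.09977414878742627 wid 0.023119956277805262 yaw of long axis from +x -3.5501119489456423
[(np.int64(276), np.int64(152)), (np.int64(299), np.int64(141)), (np.int64(381), np.int64(197)), (np.int64(359), np.int64(208))]
tray [ 0.4636 -0.3122  0.028 ] len 0.1878184225462189 wid 0.14079827632002342 yaw of long axis from +x 5.669899174229149
[(np.int64(457), np.int64(146)), (np.int64(552), np.int64(81)), (np.int64(732), np.int64(159)), (np.int64(639), np.int64(232))]
jaw [0.5334 0.0033 0.065 ] len 0.17021849900204034 wid 0.08877330604719659 yaw of long axis from +x -3.9800773839387853
[(np.int64(157), np.int64(202)), (np.int64(244), np.int64(163)), (np.int64(381), np.int64(260)), (np.int64(290), np.int64(306))]
orange [ 0.3394 -0.1248  0.078 ] len 0.012000849657714667 wid 0.09880006343605535 yaw of long axis from +x -28.781305024614095
[(np.int64(503), np.int64(271)), (np.int64(617), np.int64(241)), (np.int64(621), np.int64(247)), (np.int64(510), np.int64(283))]
peg top [0.5342 0.0208 0.115 ] peg foot?
(np.float64(248.38008716420688), np.float64(187.01047312841297))
[ 0.1455 -0.6332  0.2219]
```

```bash
python3 -m pendant '[0.5,0.8,0.1,0,0,-0.1,60,0.5,0.8,0,0,0,-0.1,60,0.5,0.8,0,0,0,-0.1,60,0.5,0.8,0,0,0,-0.1,60,0.5,0.8,0,0,0,-0.1,60,0.5,0.8,0,0,0,-0.1,60,0.5,0.8,0,0,0,-0.1,60,0.5,0.8,0,0,0,-0.1,60]' 20
python3 -m pendant '[0.5,0.8,0,0,0,-0.1,60,0.5,0.8,0,0,0,-0.1,60,0.5,0.8,0,0,0,-0.1,60,0.5,0.8,0,0,0,-0.1,60,0.5,0.8,0,0,0,-0.1,60,0.5,0.8,0,0,0,-0.1,60,0.5,0.8,0,0,0,-0.1,60,0.5,0.8,0,0,0,-0.1,60,0,0,0,0,0,0,60,0,0,0,0,0,0,60]'
```

```text
time_s: 1.2
tool_pos: [0.306, -0.3763, 0.2265]
tool_rot: [-90.0, -0.0, -175.1]
force: [-0.4, -0.9, 0.4]
grip_width: 0.0602
time_s: 2.45
tool_pos: [0.4651, -0.1221, 0.2264]
tool_rot: [-90.0, -0.0, 176.9]
force: [-0.2, -0.9, -0.9]
grip_width: 0.0602
```

```bash
python3 -m pendant '[0.5,0.6,-0.3,0,0,-0.04,60,0.5,0.6,-0.5,0,0,0,60,0.45,0.53,-0.5,0,0,0,60,0,0,-0.5,0,0,0,60,0,0,0,0,0,0,60,0,0,0,0,0,0,60]'
python3 - <<'E'
from h import *
for n,(r0,r1,c0,c1) in dict(top=(155,275,265,465),side=(120,240,270,430)).items():
    c=env.read_camera(n); a=c["image"][r0:r1,c0:c1,::-1]; cv2.imwrite(f"pics/{n}1.png",cv2.resize(a,None,fx=4,fy=4,interpolation=cv2.INTER_CUBIC))
E
```

```text
time_s: 3.2
tool_pos: [0.5236, -0.0536, 0.1552]
tool_rot: [-90.0, 0.0, 176.4]
force: [0.1, 0.1, 0.2]
grip_width: 0.0596
```

View pics/side1.png

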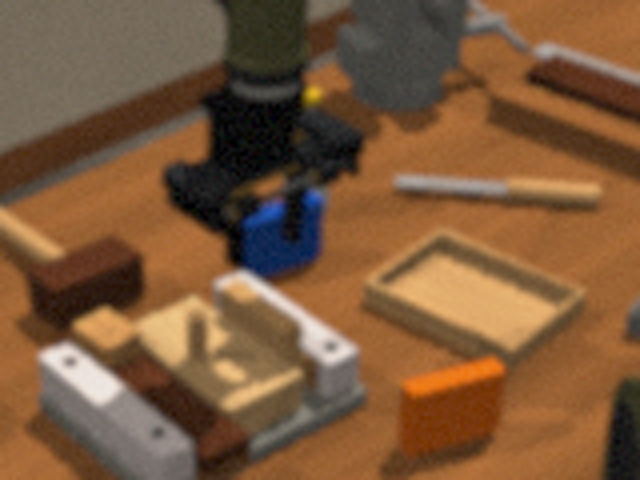

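View pics/top1.png

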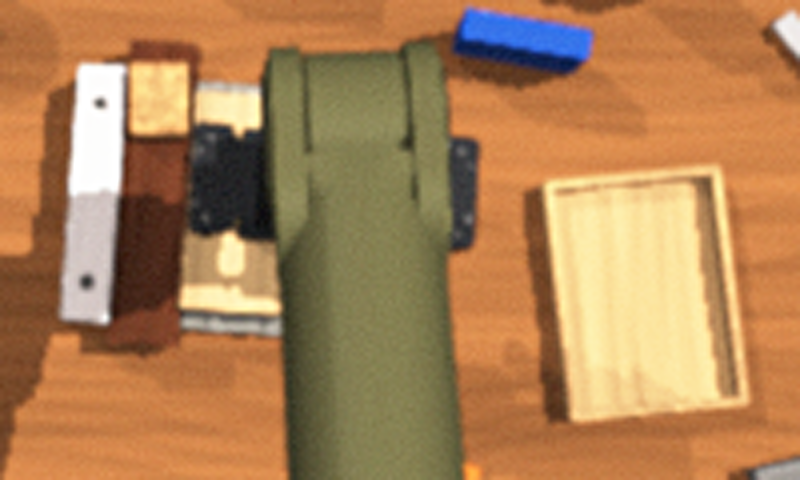

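```bash
python3 -m pendant '[0,0,-0.5,0,0,0,60,0,0,-0.5,0,0,0,60,0,0,-0.4,0,0,0,60,0,0,-0.3,0,0,0,60,0,0,-0.2,0,0,0,60,0,0,-0.22,0,0,0,60,0,0,0,0,0,0,60]'
python3 -m pendant '[0,0,0,0,0,0,40,0,0,0,0,0,0,20,0,0,0,0,0,0,10,0,0,0,0,0,0,10,0,0,0,0,0,0,10,0,0,0,0,0,0,10,0,0,0,0,0,0,10]' 40
```

```text
time_s: 4.18
tool_pos: [0.5231, -0.0522, 0.0692]
tool_rot: [-90.0, -0.1, 176.5]
force: [0.3, -0.3, 0.1]
grip_width: 0.0601
time_s: 5.05
tool_pos: [0.5238, -0.0499, 0.0702]
tool_rot: [-90.2, 0.0, 176.6]
force: [-0.7, 4.8, 2.6]
grip_width: 0.024
```

```bash
python3 -m pendant '[0,0.06,0.1,0,0,0,10,0,0,0.2,0,0,0,10,0,0,0.2,0,0,0,10,0,0,0.2,0,0,0,10,0,0,0.2,0,0,0,10,0,0,0.2,0,0,0,10,0,0,0,0,0,0,10]'
```

```text
time_s: 5.92
tool_pos: [0.5247, -0.0509, 0.1154]
tool_rot: [-89.9, 0.2, 176.5]
force: [-0.1, -0.0, -1.0]
grip_width: 0.0238
```

```bash
python3 -m pendant '[0,0,0.3,0,0,0,10,0,0,0.5,0,0,0,10,0,0,0.5,0,0,0,10,0,0,0.5,0,0,0,10,0,0,0.2,0,0,0,10,0,0,0,0,0,0,10]'
python3 - <<'E'
from h import *
for n,(r0,r1,c0,c1) in dict(side=(120,240,270,430)).items():
    c=env.read_camera(n); a=c["image"][r0:r1,c0:c1,::-1]; cv2.imwrite(f"pics/{n}2.png",cv2.resize(a,None,fx=4,fy=4,interpolation=cv2.INTER_CUBIC))
E
```

```text
time_s: 6.68
tool_pos: [0.5238, -0.05, 0.1942]
tool_rot: [-90.0, 0.1, 176.5]
force: [-0.1, -0.9, -1.6]
grip_width: 0.024
```

View pics/side2.png

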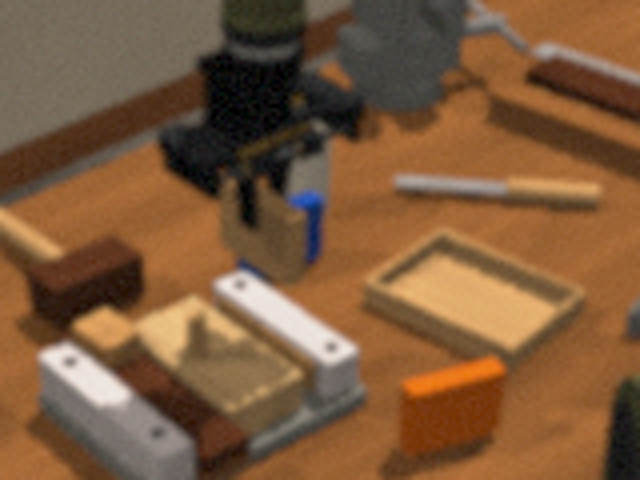

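The spacer hangs upright in the fingers at zoomed (265,230), clear of the now-empty gap. Next: carry it to the tray.

```bash
python3 -m pendant '[-0.1,-0.3,0,0,0,0.1,10,-0.15,-0.6,0,0,0,0.1,10,-0.18,-0.8,0,0,0,0.1,10,-0.18,-0.8,0,0,0,0.1,10,-0.18,-0.8,0,0,0,0.1,10,-0.18,-0.8,0,0,0,0.1,10,-0.18,-0.8,0,0,0,0.1,10,-0.18,-0.8,0,0,0,0.1,10,-0.12,-0.6,0,0,0,0.12,10,-0.06,-0.25,0,0,0,0,10]'
python3 -m pendant '[0,0,-0.4,0,0,0,10,0,0,-0.6,0,0,0,10,0,0,-0.6,0,0,0,10,0,0,-0.3,0,0,0,10,0,0,0,0,0,0,10]'
python3 - <<'E'
from h import *
for n,(r0,r1,c0,c1) in dict(top=(155,275,265,465),side=(120,240,270,430)).items():
    c=env.read_camera(n); a=c["image"][r0:r1,c0:c1,::-1]; cv2.imwrite(f"pics/{n}3.png",cv2.resize(a,None,fx=4,fy=4,interpolation=cv2.INTER_CUBIC))
E
```

```text
time_s: 7.98
tool_pos: [0.4619, -0.3132, 0.1925]
tool_rot: [-90.1, -0.1, -174.4]
force: [-0.6, 0.7, -2.1]
grip_width: 0.0234
time_s: 8.6
tool_pos: [0.4627, -0.3105, 0.1166]
tool_rot: [-90.1, -0.1, -174.2]
force: [-0.4, -0.1, -1.4]
grip_width: 0.0237
```

View pics/side3.png

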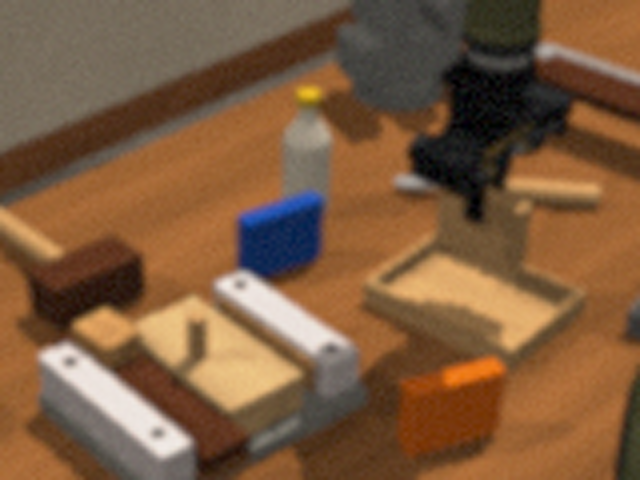

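View pics/top3.png

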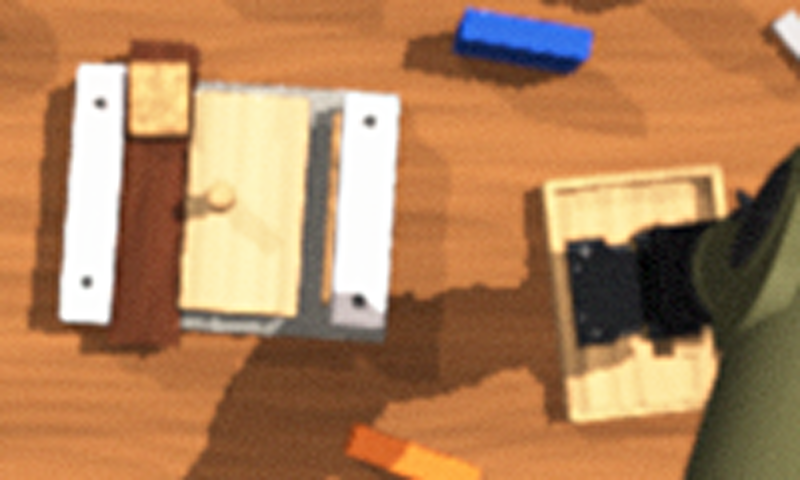

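```bash
python3 -m pendant '[0,0,-0.3,0,0,0,10,0,0,-0.4,0,0,0,10,0,0,-0.4,0,0,0,10,0,0,-0.25,0,0,0,10,0,0,-0.08,0,0,0,10,0,0,0,0,0,0,10]'
python3 -m pendant '[0,0,-0.05,0,0,0,10,0,0,-0.03,0,0,0,10,0,0,0,0,0,0,10]'
```

```text
time_s: 9.45
tool_pos: [0.4632, -0.3119, 0.0605]
tool_rot: [-90.0, 0.0, -174.3]
force: [-0.1, 0.7, -1.4]
grip_width: 0.0238
time_s: 9.82
tool_pos: [0.4631, -0.312, 0.0575]
tool_rot: [-90.0, 0.0, -174.3]
force: [-0.8, 0.1, -1.1]
grip_width: 0.0238
```

```bash
python3 -m pendant '[0,0,-0.03,0,0,0,10,0,0,0,0,0,0,10,0,0,0,0,0,0,10]'; python3 -m pendant '[0,0,-0.03,0,0,0,10,0,0,0,0,0,0,10,0,0,0,0,0,0,10]'
```

```text
time_s: 10.2
tool_pos: [0.4631, -0.3119, 0.0562]
tool_rot: [-90.0, 0.0, -174.3]
force: [0.2, 0.1, -1.5]
grip_width: 0.0233
time_s: 10.58
tool_pos: [0.4632, -0.312, 0.0561]
tool_rot: [-90.0, -0.0, -174.3]
force: [-2.7, 2.0, 8.5]
grip_width: 0.0237
```

```bash
python3 -m pendant '[0,0,0.02,0,0,0,10,0,0,0,0,0,0,25,0,0,0,0,0,0,28,0,0,0,0,0,0,34,0,0,0,0,0,0,44,0,0,0,0,0,0,50,0,0,0,0,0,0,50]'
python3 - <<'E'
from h import *
for n,(r0,r1,c0,c1) in dict(side=(120,240,270,430)).items():
    c=env.read_camera(n); a=c["image"][r0:r1,c0:c1,::-1]; cv2.imwrite(f"pics/{n}4.png",cv2.resize(a,None,fx=4,fy=4,interpolation=cv2.INTER_CUBIC))
E
```

```text
time_s: 11.45
tool_pos: [0.4631, -0.312, 0.0558]
tool_rot: [-90.0, 0.0, -174.3]
force: [0.2, -0.2, -0.3]
grip_width: 0.0484
```

View pics/side4.png

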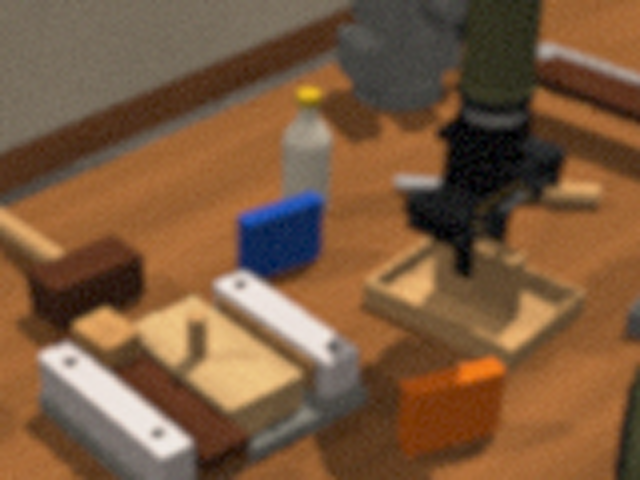

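```bash
python3 -m pendant '[0,0,0.3,0,0,0,50,0,0,0.6,0,0,0,50,0,0,0.8,0,0,0,50,0,0,0.9,0,0,0,50,0,0,0.8,0,0,0,50,0,0,0.2,0,0,0,50]'
python3 -m pendant '[0.1,0.5,0,0,0,-0.12,50,0.2,0.95,0,0,0,-0.1,50,0.2,0.95,0,0,0,-0.1,50,0.2,0.95,0,0,0,-0.1,50,0.2,0.95,0,0,0,-0.1,50,0.2,0.95,0,0,0,-0.1,50,0.2,0.95,0,0,0,-0.1,50,0.2,0.95,0,0,0,-0.1,50,0.2,0.8,0,0,0,-0.1,50,0.07,0.35,0,0,0,0,45]'
python3 -m pendant '[0,0,0,0,0,0,45,0,0,0,0,0,0,45]'
python3 - <<'E'
from h import *
for n,(r0,r1,c0,c1) in dict(top=(155,275,265,465),side=(120,240,270,430)).items():
    c=env.read_camera(n); a=c["image"][r0:r1,c0:c1,::-1]; cv2.imwrite(f"pics/{n}5.png",cv2.resize(a,None,fx=4,fy=4,interpolation=cv2.INTER_CUBIC))
E
```

```text
time_s: 12.25
tool_pos: [0.4645, -0.3126, 0.203]
tool_rot: [-89.8, 0.2, -174.3]
force: [-0.1, -0.8, -0.5]
grip_width: 0.0502
time_s: 13.5
tool_pos: [0.5336, 0.0223, 0.1993]
tool_rot: [-90.0, -0.1, 176.7]
force: [0.1, -0.3, 1.1]
grip_width: 0.0469
time_s: 13.75
tool_pos: [0.5337, 0.0182, 0.1995]
tool_rot: [-89.9, -0.0, 176.4]
force: [-1.2, -1.4, 1.3]
grip_width: 0.0455
```

View pics/side5.png

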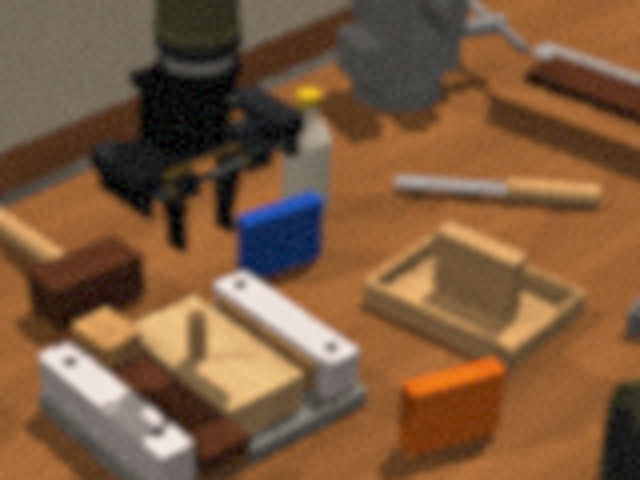

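View pics/top5.png

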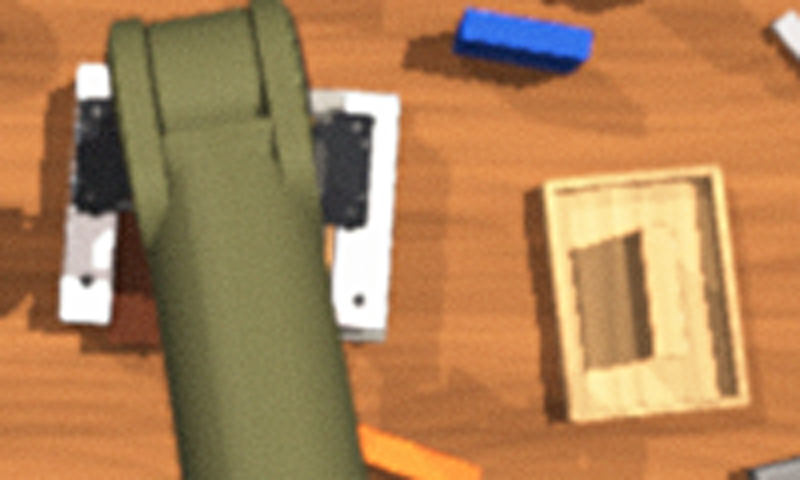

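The spacer stands upright in the middle of the tray (top view around zoomed (645,290)). The open fingers are above the peg.

```bash
python3 -m pendant '[0,0.06,-0.4,0,0,0,45,0,0,-0.5,0,0,0,45,0,0,-0.5,0,0,0,45,0,0,-0.5,0,0,0,45,0,0,-0.4,0,0,0,45,0,0,-0.3,0,0,0,45,0,0,-0.2,0,0,0,45,0,0,0,0,0,0,45]' 15
python3 -m pendant '[0,0,0,0,0,0,30,0,0,0,0,0,0,15,0,0,0,0,0,0,10,0,0,0,0,0,0,10,0,0,0,0,0,0,10]' 15
```

```text
time_s: 14.85
tool_pos: [0.5337, 0.0225, 0.0874]
tool_rot: [-90.0, -0.0, 176.5]
force: [0.5, -0.3, 0.9]
grip_width: 0.0452
time_s: 15.48
tool_pos: [0.5343, 0.0234, 0.0882]
tool_rot: [-90.1, 0.0, 176.6]
force: [0.5, 3.0, 1.4]
grip_width: 0.0194
```

```bash
python3 -m pendant '[-0.005,-0.08,0,0,0,0,10,-0.005,-0.1,0,0,0,0,10,-0.005,-0.1,0,0,0,0,10,-0.01,-0.1,0,0,0,0,10,-0.005,-0.08,0,0,0,0,10,0,-0.06,0,0,0,0,10,0,0,0,0,0,0,10]'
python3 -m pendant '[0,-0.04,0,0,0,0,10,0,0,0,0,0,0,10,0,0,0,0,0,0,10]'
```

```text
time_s: 16.35
tool_pos: [0.5329, 0.0039, 0.0882]
tool_rot: [-90.2, 0.0, 176.6]
force: [0.0, 7.3, 4.5]
grip_width: 0.0196
time_s: 16.73
tool_pos: [0.533, 0.0038, 0.0882]
tool_rot: [-90.3, 0.0, 176.7]
force: [-0.1, 10.9, 4.6]
grip_width: 0.0196
```

```bash
python3 -m pendant '[0,-0.06,0,0,0,0,10,0,0,0,0,0,0,10,0,0,0,0,0,0,10]';python3 -m pendant '[0,-0.06,0,0,0,0,10,0,0,0,0,0,0,10,0,0,0,0,0,0,10]'
python3 - <<'E'
from h import *
for n,(r0,r1,c0,c1) in dict(top=(155,275,265,465),side=(120,240,270,430)).items():
    c=env.read_camera(n); a=c["image"][r0:r1,c0:c1,::-1]; cv2.imwrite(f"pics/{n}6.png",cv2.resize(a,None,fx=4,fy=4,interpolation=cv2.INTER_CUBIC))
E
```

```text
time_s: 17.1
tool_pos: [0.533, 0.0038, 0.0882]
tool_rot: [-90.4, 0.0, 176.7]
force: [-0.1, 14.5, 4.0]
grip_width: 0.0193
time_s: 17.48
tool_pos: [0.533, 0.0038, 0.0881]
tool_rot: [-90.6, 0.0, 176.8]
force: [-1.3, 19.0, 3.4]
grip_width: 0.0197
```

View pics/side6.png

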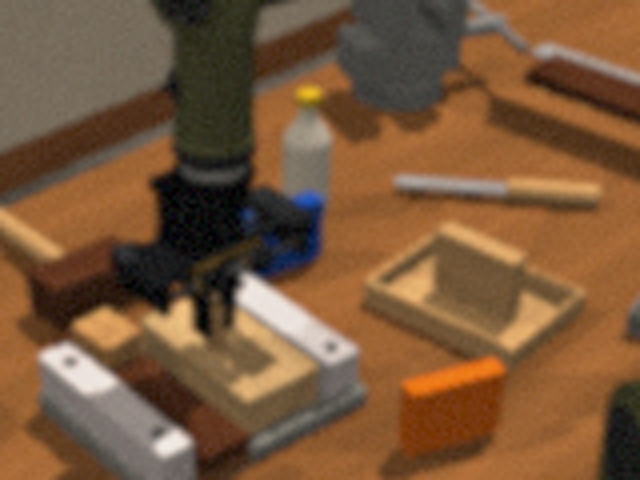

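```bash
python3 -m pendant '[0,0.12,0,0,0,0,10,0,0.13,0,0,0,0,10,0,0,0,0,0,0,10]'; python3 -m pendant '[0,0,0,0,0,0,24,0,0,0,0,0,0,34,0,0,0,0,0,0,42,0,0,0,0,0,0,42]'; python3 -m pendant '[0,0,0.3,0,0,0,42,0,0,0.6,0,0,0,42,0,0,0.6,0,0,0,42,0,0,0.8,0,0,0,42,0,0,0.8,0,0,0,42]'; python3 -m pendant '[-0.5,-0.6,0,0,0,0,42,-0.5,-0.8,0,0,0,0,42,-0.5,-0.8,0,0,0,0,42,-0.5,-0.8,0,0,0,0,42,-0.2,-0.8,0.2,0,0,0,42,0,-0.8,0.3,0,0,0,42,0,-0.8,0.3,0,0,0,42,0,-0.8,0.1,0,0,0,42,0,-0.8,0,0,0,0,42,0,-0.4,0,0,0,0,42]'
python3 -m pendant '[0,-0.8,0,0,0,0,42,0,-0.8,0,0,0,0,42,0,-0.8,0,0,0,0,42,0,0,0,0,0,0,42]'
python3 - <<'E'
from h import *
for n,(r0,r1,c0,c1) in dict(top=(155,275,265,465),side=(120,240,270,430)).items():
    c=env.read_camera(n); a=c["image"][r0:r1,c0:c1,::-1]; cv2.imwrite(f"pics/{n}7.png",cv2.resize(a,None,fx=4,fy=4,interpolation=cv2.INTER_CUBIC))
    cv2.imwrite(f"pics/{n}7f.png",c["image"][:,:,::-1])
E
```

```text
time_s: 17.95
tool_pos: [0.533, 0.0041, 0.0881]
tool_rot: [-89.9, 0.0, 176.5]
force: [-0.1, 1.3, 5.3]
grip_width: 0.0196
time_s: 18.45
tool_pos: [0.5325, 0.0049, 0.0875]
tool_rot: [-90.0, -0.0, 176.5]
force: [-0.2, -0.8, 0.2]
grip_width: 0.0403
time_s: 19.08
tool_pos: [0.5328, 0.0054, 0.2137]
tool_rot: [-90.0, 0.0, 176.6]
force: [0.1, -0.4, 0.7]
grip_width: 0.042
time_s: 20.32
tool_pos: [0.4444, -0.2924, 0.2484]
tool_rot: [-90.0, 0.0, 176.4]
force: [0.1, 0.5, 0.2]
grip_width: 0.042
time_s: 20.82
tool_pos: [0.4439, -0.3886, 0.2476]
tool_rot: [-90.0, -0.0, 176.4]
force: [-0.5, 0.0, -0.7]
grip_width: 0.042
```

View pics/side7.png

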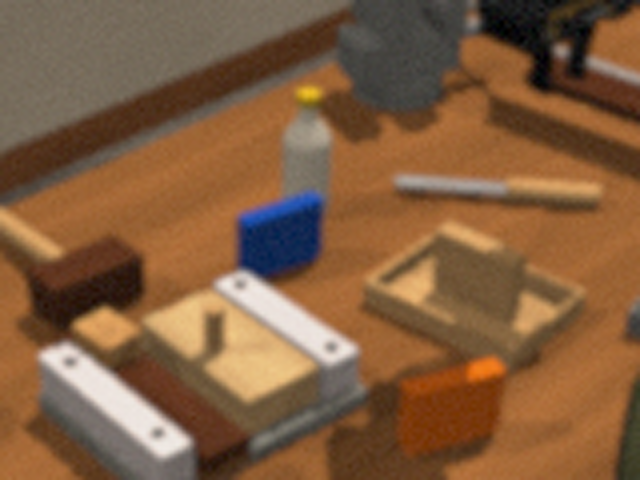

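View pics/top7.png

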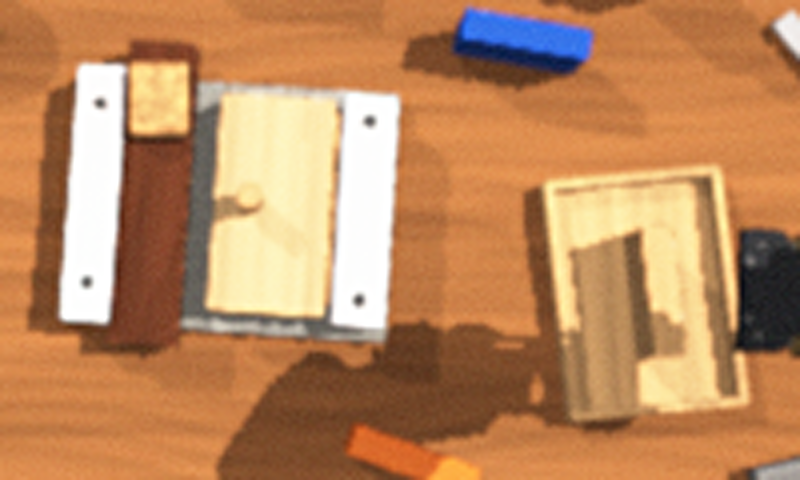

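Jaw against the end block (4x zoom: its left edge moved from 197 to 219, peg from 222 to 249). The spacer stands in the tray, and the blank and cork block are unchanged. I'll measure the jaw's travel before handing in.

Run:
```python
from h import *
c=env.read_camera("top"); a=cv2.imread("pics/top0.png"); b=c["image"][:,:,::-1].copy()
A,B=[cv2.cvtColor(x,cv2.COLOR_BGR2GRAY) for x in(a,b)]
def shift(x0,x1,y0,y1,pad):
    f=8;up=lambda m:cv2.resize(m,None,fx=f,fy=f,interpolation=cv2.INTER_CUBIC)
    r=cv2.matchTemplate(up(B[y0-3:y1+3,x0-pad:x1+pad]),up(A[y0:y1,x0:x1]),cv2.TM_CCOEFF_NORMED)
    _,s,_,(mx,my)=cv2.minMaxLoc(r); return s,mx/f-pad,my/f-3
s=shift(317,324,200,209,12);print("peg",s)
u,v=320.1,203.2
print("peg travel",onz(c,u+s[1],v+s[2],.115)-onz(c,u,v,.115))
# jaw blank-side edge, left edge rows
for g,n in((A,"before"),(B,"after")):
    row=g[215:225,300:352].astype(float).mean(0);print(n,row.astype(int))
print("cork",shift(297,313,170,190,4),"blank",shift(292,312,195,238,4))
```

```text
peg (0.9733224511146545, 6.875, 0.5)
peg travel [-0.0015 -0.0206  0.    ]
before [ 74  75  77  78  81  81  79  78  69  71 138 212 224 219 221 226 230 231
 231 232 234 233 230 230 232 234 235 235 233 230 227 226 230 227 189 142
 136 142 141 153 189 208 209 205 205 209 211 198 171 217 245 245]
after [ 78  83  84  83  89  88  86  84  79  80  85  86  95  97  97  93 105 178
 232 231 227 228 233 236 236 237 238 239 238 237 236 238 240 240 239 238
 235 232 232 235 236 232 228 230 234 234 219 188 187 243 254 253]
cork (0.9940361380577087, 0.0, 0.0) blank (0.8973336219787598, 0.125, 0.0)
```

The peg travelled 20.7 mm, matching the full 21 mm stroke. The blank and cork block did not move.

```bash
python3 -c "
from cell import env
print(env.get_obs()['time_s'],env.get_obs()['force']);print(env.sign_off())"
```

```text
20.975 [0.30465877 0.51255913 0.22265676]
the job is handed in; nothing more can be done
None
```

I drew the spacer out of the gap, stood it upright in the middle of the wooden tray and released it. I then slid the jaw by its peg back against the end block and handed the job in at about 21 s.

**Jaw:** it came up hard against its stop, with no further movement at about 19 N. In the images the peg had travelled about 20.7 mm of the 21 mm stroke. The arm's own position reading moved only about 19.6 mm, but both figures are past the 18 mm needed.

**Other checks:** the pictures show the spacer standing in the tray, and image matching found no movement of the cork block and none of note for the blank (0.1 px). I only looked at the other bystanders by eye, and those in the cropped views looked unmoved. The gripper was clear of everything, with force readings near zero. No check failed.

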